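# Put the forming block away in the roll-top bench cabinet

## Task

Roll up the tambour of the small roll-top cabinet by its brass bar, lay the long dark walnut block flat in the shallow railed tray inside and let go of it. Then roll the tambour fully shut over it. Leave the round tin that stands near the block where it is.

Things in the scene. Friction and masses are not known exactly. Their poses are not given: they have to be found in the camera images.
- cabinet: Fixed wooden roll-top cabinet, 270 x 236 x 230 mm (its x, y, z); origin: centre of its underside; x from its front (towards the robot) to its back, z up. D-shaped end panels 12 mm thick (inner faces y = +-106), top radius 135 about the track axis, which runs along y at x = 0, z = 95. A fixed curved hood shuts the front up to its top edge at x = -95, z = 183 mm; above it is the tambour.
- tambour (a joint): Slatted tambour on a circular track (slat radius 120 mm) about the cabinet's track axis. In rad: 0 = fully shut (bar 45 deg above horizontal, at the front), grows as it rolls up and back; 1.658 = fully open, at the stop (bar 40 deg above horizontal, at the back). Starts 0 to 0.45. Friction of 0.5 N m (3 to 5 N at the bar) keeps it where it is left.
- pull (a point): Centre of the tambour's brass bar: round, 12 mm thick, 122 mm long along the cabinet's y, on posts 45 mm either side of its centre. At joint value q it is at x = -158 cos(45 deg + q), z = 95 + 158 sin(45 deg + q) mm in the cabinet's frame; 28 mm clear gap between bar and slats. Closed upright fingers can push it back to open or forward to shut.
- tray (a point): Centre of the tray's floor in the cabinet, 118 mm above the bench, straight over the cabinet's origin. The tray is 72 mm (cabinet's x) by 168 mm (cabinet's y) inside, with rails 8 mm high and 6 mm thick. With the tambour open it is reached from above.
- walnut_block: Plain dark walnut forming block, 55 x 150 x 18 mm (its x, y, z), 0.2 kg (varies); origin at the centre of its underside; lies flat on the bench to the robot's right. Goes into the tray with its long side along the cabinet's width.
- findings_tin: Bystander: round metal tin, 64 mm across, 22 mm high; origin at the centre of its underside. Stands near the block.

How it is judged:
By the outcome, as a careful person would: the job done as asked, in the order asked, and still so for the second after the job is handed in, with the robot touching nothing.
It also fails if it takes over 72 s, if anything falls off the work surface, if the arm or the gripper's body presses on something with over 40 N, if the wrist force passes 120 N, or if a joint passes its speed limit or range.

## Robot

A 6-joint arm with a two-finger parallel gripper is mounted at the origin on the work surface; the furniture and walls round the work are solid. World frame = base frame: x ahead of the robot, y to its left, z up, the work surface at z = 0. Lengths are in m, angles in degrees, forces in N, time in s.
With the tool pointing down it reaches from about 0.3 to 1 m from the base axis. Payload 5.1 kg.
Tool frame: the origin (TCP) lies midway between the tips of the shut fingers; the grasp point (between the pads) lies 19 mm behind it; z points along the fingers, y is the line along which they close (so a half turn about z gives the same grasp; the last joint's range is limited). The gripper opens to 95 mm and grips with 3 to 60 N. Pads are 20 mm wide; open, the fingers measure 119 mm over their backs; the gripper's body (75 mm by 180 mm) begins 59 mm behind the grasp point.
Start: joints at [-75.149, 7.093, 94.555, -0, 78.352, -4.733], TCP at [0.218, -0.612, 0.215] pointing down, gripper open.
Joint ranges: [-149.61, 149.61], [-58.7, 133.49], [1.44, 155.28], [-77.14, 257.14], [18.33, 153.61], [-166.67, 166.67]. Speed limits (degrees/s): [147.25, 147.25, 180, 180, 180, 180].

## Interface

Orientations are given as a 3x3 rotation matrix whose columns are the frame's x, y, z axes.
In Python, from bench import robot gives the robot as it stands.
- The arm moves only by the tool shift_gripper, called after "Request:" as name(argument=value, ...) on one line, values as JSON. Schema: {"type":"object","properties":{"deltas":{"type":"array","items":{"type":"array","items":{"type":"array","items":{"type":"number"},"minItems":5,"maxItems":5},"minItems":1,"maxItems":8},"minItems":1,"maxItems":1},"squeeze":{"type":"number"},"only":{"type":"string"},"quiet":{"type":"boolean"},"lines":{"type":"string"}},"required":["deltas"],"additionalProperties":false}. deltas is a list that holds a single list of rows (three levels of brackets), with 1 to 8 rows, each of 5 numbers: dx, dy, dz in units of 20 mm, then a turn about the tool's z in units of 4 degrees, then the opening from 0.0 (shut) to 1.0 (fully open); each row is the pose to reach, as a shift and turn from the pose commanded when the call began, along the tool's axes at that moment; what a row does not reach only later rows make up. A row lasts 1/8 s, in which the tool goes at most 0.0625 m and 10.7 degrees, less where a joint would pass 70% of its speed; a pose out of reach is approached as far as the arm can. The fingers move at their own pace and stop on an object; squeeze is the grip in N (left out, the last holds). Time passes only in rows, so rows that do not move let the fingers close. The tool returns the time, the measured TCP pose, the force, the opening and the grip force at its end. only (a regular expression) keeps the lines of the reply that match it, lines (a string "A,B") keeps lines A to B, and quiet returns only ok. Input that does not fit is refused with a message, and nothing moves.
- robot.observe(): the state, without advancing time (a new reading comes with each control period).
- robot.get_image(name): name is "scene" or "top" or "wrist"; returns a dict with "pixels" (420x560x3 uint8, blue, green, red), "intrinsics" (3x3 intrinsics, pixels), "rvec" (rotation vector, rad) and "tvec" (3), from world to camera coordinates, as OpenCV has them; the wrist camera has in their place "tool_from_camera" (4x4, takes a point from camera to tool coordinates, whose origin is the TCP and whose axes are the flange's). Camera axes: x right, y down, z forward; pixel columns grow to the right and rows downward; lengths in m; the calibration is good to about 2 mm. A picture is of the moment at which its call begins: read the wrist's pose just before it. There is no depth.
- robot.finish_job(): hands the job in; it is judged then, once.
The state is a dict: "time_s": time; "joints": joint angles; "qvel": joint speeds; "joint_torque": joint torques, N m; "tcp_pos": TCP position; "tool_rot": TCP orientation; "contact_force": force on the tool from outside, world axes, zero at the start; "moment": the same for the moment, N m; "opening": opening from 0.0 (shut) to 1.0 (fully open); "gripper_force": force on a finger pad.
Only numpy, scipy, OpenCV 4.12 (cv2) and the standard library are available. Lean on these libraries where they do the work, as an engineer would, in place of code of your own. Each camera call takes 0.05 s, during which the arm holds its last target. There are 200 camera calls.

## Working session

There is one attempt and no reset: what is moved stays moved. The work goes in short steps, Python scripts to look and compute and a tool call to move; the robot and the scene stay as the last step left them, time stands still between calls to the robot, and variables do not carry over. Pictures are saved under pics/ and viewed, at most 11 in all, crops included, and the job is handed in when it is done.

```bash
ls; mkdir -p pics; cat > h.py <<'E'
import numpy as np, cv2
from bench import robot
def cam(n):
    d=robot.get_image(n); 
    if 'rvec' in d: d['R']=cv2.Rodrigues(np.array(d['rvec'],float))[0]; d['t']=np.array(d['tvec'],float).ravel()
    return d
def ray(d,u,v,z):
    r=d['R'].T@np.linalg.inv(d['intrinsics'])@np.array([u,v,1.]); c=-d['R'].T@d['t']
    return c+r*(z-c[2])/r[2]
def proj(d,p):
    q=(d['R']@np.atleast_2d(p).T).T+d['t']; q=q@np.array(d['intrinsics']).T; return q[:,:2]/q[:,2:]
E
python3 - <<'E'
from h import *
s=robot.observe(); print(s['time_s'],s['tcp_pos'],np.round(s['tool_rot'],3).tolist(),s['opening'])
a=cam('scene');b=cam('top')
for n,d in(('scene',a),('top',b)): cv2.imwrite(f'pics/{n}0.png',d['pixels'])
for d in (a,b): print(np.round(-d['R'].T@d['t'],3),np.round(d['R'],2).tolist(),d['intrinsics'][0][0])
E
```

```text
bench.py
pics
0.0 [ 0.21767093 -0.61178741  0.21338271] [[0.942, 0.335, -0.001], [0.335, -0.942, 0.002], [0.0, -0.002, -1.0]] 0.9973994870746377
[ 1.175 -0.096  1.077] [[-0.02, 1.0, -0.0], [0.81, 0.01, -0.59], [-0.59, -0.01, -0.81]] 520.5547499235385
[ 0.45  -0.108  0.999] [[0.01, -1.0, -0.01], [-1.0, -0.01, -0.06], [0.06, 0.01, -1.0]] 441.83559938814614
```

View pics/scene0.png

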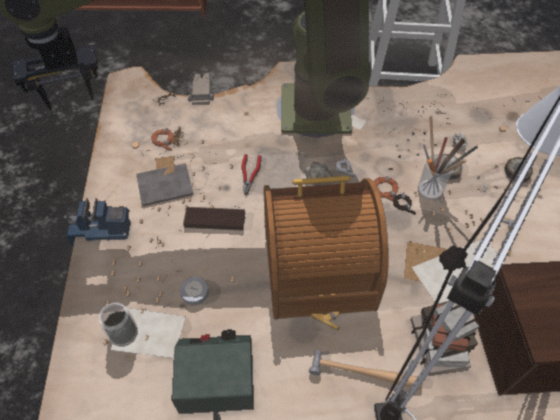

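View pics/top0.png

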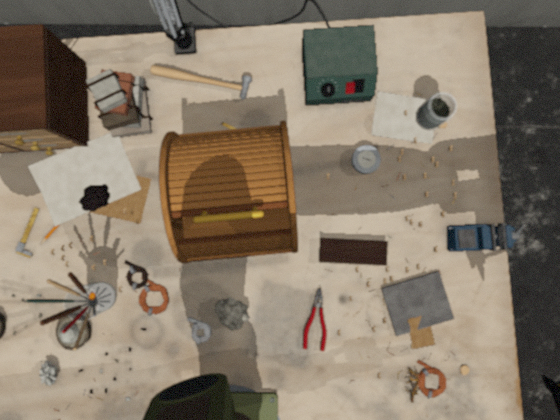

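The scene view shows the cabinet near (325,245) with its bar at (320,182), the walnut block at (215,218) and the tin at (194,291). In the top view the bar runs from (193,218) to (264,214), the block is at (353,250) and the tin at (367,158).

```bash
cat > m.py <<'E'
from h import *
def big(m,c,r=60):
    n,l,st,ce=cv2.connectedComponentsWithStats(m.astype(np.uint8)*255)
    k=[i for i in range(1,n) if np.hypot(*(ce[i]-c))<r]
    i=max(k,key=lambda i:st[i,4]); return (l==i)
def bar(d,c,r=40):
    h=cv2.cvtColor(d['pixels'],cv2.COLOR_BGR2HSV); 
    m=big((h[...,0]>19)&(h[...,0]<32)&(h[...,1]>140)&(h[...,2]>110),c,r)
    m=m.astype(np.uint8); ys,xs=np.nonzero(m); return m,cv2.minAreaRect(np.c_[xs,ys].astype(np.float32))
E
python3 - <<'E'
from m import *
a=cam('scene');b=cam('top')
for d,c in((a,(320,182)),(b,(228,216))):
    h=cv2.cvtColor(d['pixels'],cv2.COLOR_BGR2HSV)
    print('hsv',h[c[1],c[0]], h[c[1]+25,c[0]])
    try:
        m,r=bar(d,c); print(r,m.sum())
    except Exception as e: print(e)
h=cv2.cvtColor(b['pixels'],cv2.COLOR_BGR2HSV); print(h[250,353],h[280,353],h[262,280])
m=np.zeros(h.shape[:2],bool); m[225:275,305:400]=(h[225:275,305:400,2]<75)
m=big(m,(353,250)); ys,xs=np.nonzero(m); r=cv2.minAreaRect(np.c_[xs,ys].astype(np.float32)); print('block',r)
P=np.array([ray(b,u,v,.018) for u,v in cv2.boxPoints(r)]); print(np.round(P,4), P.mean(0), np.round(ray(b,367,158,.022),3))
for u,v in((165,135),(287,122),(298,250),(178,261)): print(ray(b,u,v,.095))
cv2.imwrite('pics/c0.png',np.hstack([cv2.resize(b['pixels'][110:275,150:310],None,fx=2.5,fy=2.5),cv2.resize(a['pixels'][165:325,255:400],None,fx=2.5,fy=2.5)[:400].copy() if 0 else cv2.resize(a['pixels'][160:325,255:400],None,fx=2.5,fy=2.5)])[:600,:800])
E
```

```text
hsv [ 18 131 105] [ 13 131  99]
((297.0, 180.5), (1.0, 0.0), -90.0) 2
hsv [ 22 183 139] [ 16 175  83]
((228.46624755859375, 216.1116485595703), (7.406831741333008, 69.52025604248047), 85.03025817871094) 410
[ 11 116  55] [ 18  42 186] [ 17  50 172]
block ((352.7724914550781, 250.93704223632812), (65.75973510742188, 22.9442081451416), 2.935673475265503)
[[ 0.3905 -0.1938  0.018 ]
 [ 0.441  -0.1962  0.018 ]
 [ 0.4348 -0.3413  0.018 ]
 [ 0.3844 -0.3384  0.018 ]] [ 0.41266988 -0.26743024  0.018     ] [ 0.619 -0.299  0.022]
[0.65137986 0.1334706  0.095     ]
[ 0.68048235 -0.11912191  0.095     ]
[ 0.41646661 -0.14351729  0.095     ]
[0.39194943 0.10076705 0.095     ]
```

View pics/c0.png

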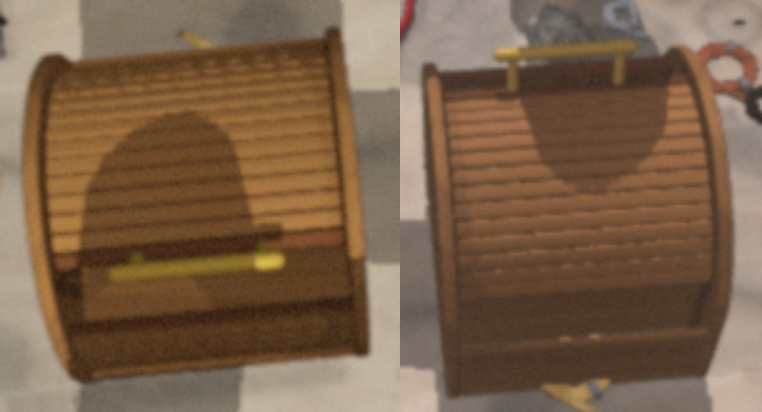

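The crop shows the bar ends in the scene view at about (293.8,181.6) and (349.4,178.4). The cabinet is turned about 5° and the tambour is already slightly open.

```bash
python3 - <<'E'
from m import *
a=cam('scene');b=cam('top')
h=cv2.cvtColor(a['pixels'],cv2.COLOR_BGR2HSV)
roi=np.zeros(h.shape[:2],bool); roi[172:190,285:360]=1
m=big(roi&(h[...,0]>=17)&(h[...,0]<32)&(h[...,1]>110),(321,181)); ys,xs=np.nonzero(m); ra=cv2.minAreaRect(np.c_[xs,ys].astype(np.float32)); print(ra)
_,rb=bar(b,(228,216)); 
def ends(r):
    p=cv2.boxPoints(r); p=p[np.argsort(p[:,0])]; return p[:2].mean(0),p[2:].mean(0)
P=lambda d:np.array(d['intrinsics'])@np.c_[d['R'],d['t']]
def tri(u,v):
    X=cv2.triangulatePoints(P(a),P(b),np.array(u,float).reshape(2,1),np.array(v,float).reshape(2,1)).ravel(); X=X[:3]/X[3]
    return X,[np.round(proj(d,X)[0]-w,1) for d,w in((a,u),(b,v))]
bl,br=ends(rb)
L,eL=tri((293.8,181.6),br); R,eR=tri((349.4,178.4),bl)
print(L,eL,R,eR,np.linalg.norm(R-L))
C=(L+R)/2; yv=(R-L)[:2]; yaw=-np.arctan2(yv[0],yv[1]); print('C',C,'yaw',np.degrees(yaw))
phi=np.arcsin((C[2]-.095)/.158); q=phi-np.pi/4; print('q',q)
ex=np.array([np.cos(yaw),np.sin(yaw)]); ey=np.array([-ex[1],ex[0]])
o=C[:2]+.158*np.cos(phi)*ex; print('origin',o)
for x,y,z in((-.135,.118,.095),(-.135,-.118,.095),(0.135,-.118,.095),(.135,.118,.095),(-.095,-.106,.183),(-.095,.106,.183)):
    w=np.r_[o+x*ex+y*ey,z]; print((x,y,z),np.round(proj(b,w)[0]),np.round(proj(a,w)[0]))
E
```

```text
((321.0, 182.5), (13.0, 56.0), 90.0)
[ 0.48336169 -0.07418322  0.23942614] [array([-1.1,  0. ]), array([-1.9, -0. ])] [0.47366265 0.0431159  0.24006075] [array([-0.6,  0.1]), array([-1.,  0.])] 0.11770113530163691
C [ 0.47851217 -0.01553366  0.23974345] yaw 4.726826931905268
q 0.37283915120243805
origin [ 0.54164759 -0.01031322]
(-0.135, 0.118, 0.095) [180. 258.] [362. 193.]
(-0.135, -0.118, 0.095) [296. 250.] [264. 198.]
(0.135, -0.118, 0.095) [286. 119.] [271. 301.]
(0.135, 0.118, 0.095) [172. 128.] [383. 294.]
(-0.095, -0.106, 0.183) [289. 230.] [270. 188.]
(-0.095, 0.106, 0.183) [175. 239.] [365. 183.]
```

The manual's scale: shifts go in units of 20 mm and turns go in units of 4 degrees. Converting my numbers, -0.14 m is -7, -0.39 m is -19.5, 14.8 degrees is 3.7.

Request:
shift_gripper(deltas=[[[1.5, -1.5, -2.5, 1.75, 0], [4, -4, -4.5, 3.7, 0], [6, -7, -5, 3.7, 0], [8, -9.5, -5, 3.7, 0], [10, -12, -5, 3.7, 0], [12, -14.5, -5, 3.7, 0], [14, -17, -5, 3.7, 0], [16, -19.5, -5, 3.7, 0]]], squeeze=20)

```text
time_s: 1.3
tcp_pos: [0.3766, -0.1712, 0.3149]
tool_rot: [[0.997, 0.083, 0.001], [0.083, -0.997, -0.001], [0.001, 0.001, -1.0]]
contact_force: [1.0, -0.2, 0.6]
opening: 0.219
gripper_force: 0.0
```

```bash
cat > c.py <<'E'
from h import *
import sys
# current TCP in cabinet frame
O=np.array([.5416,-.0103]); yaw=np.radians(4.73)
s=robot.observe(); R=np.array(s['tool_rot']); p=np.array(s['tcp_pos'])
ex=np.array([np.cos(yaw),np.sin(yaw)]); ey=np.array([-ex[1],ex[0]])
d=p[:2]-O; print('t',s['time_s'],'cab x,y,z mm',np.round(1000*np.array([d@ex,d@ey,p[2]]),1),'toolyaw',np.degrees(np.arctan2(R[1,0],R[0,0])),'F',np.round(s['contact_force'],1),'op',s['opening'])
for t in sys.argv[1:]:
    x,y,z=[float(v)/1000 for v in t.split(',')]
    w=np.r_[O+x*ex+y*ey,z]; print(t,'-> d',np.round(R.T@(w-p),4))
E
python3 c.py=1 2>/dev/null; python3 c.py -- 2>/dev/null | head -1; python3 c.py -110,0,290
```

```text
t 1.3 cab x,y,z mm [-177.8 -146.7  314.9] toolyaw 4.7469373536312585 F [ 1.  -0.2  0.6] op 0.2188218265222524
t 1.3 cab x,y,z mm [-177.8 -146.7  314.9] toolyaw 4.7469373536312585 F [ 1.  -0.2  0.6] op 0.2188218265222524
-110,0,290 -> d [ 0.0678 -0.1467  0.0248]
```

Request:
shift_gripper(deltas=[[[0, 0, 0, 0, 0], [0, 0, 0, 0, 0]]])

```text
time_s: 1.55
tcp_pos: [0.3764, -0.1732, 0.3147]
tool_rot: [[0.996, 0.084, 0.0], [0.084, -0.996, -0.001], [0.0, 0.001, -1.0]]
contact_force: [-0.9, 0.6, 0.3]
opening: 0.027
gripper_force: 0.0
```

```bash
python3 c.py -110,0,228
```

```text
t 1.55 cab x,y,z mm [-178.1 -148.7  314.7] toolyaw 4.833682482487939 F [-0.9  0.6  0.3] op 0.027461340271487944
-110,0,228 -> d [ 0.0684 -0.1486  0.0866]
```

Scaled: -0.149 m is -7.45, -0.1 m is -5.

Request:
shift_gripper(deltas=[[[1, -2.5, 0, 0, 0], [2, -5, 0, 0, 0], [3.4, -7.45, 0, 0, 0], [3.4, -7.45, 2, 0, 0], [3.4, -7.45, 4.35, 0, 0], [3.4, -7.45, 4.35, 0, 0]]])

```text
time_s: 2.3
tcp_pos: [0.4293, -0.02, 0.2233]
tool_rot: [[0.997, 0.081, -0.009], [0.081, -0.997, 0.001], [-0.009, -0.002, -1.0]]
contact_force: [0.1, 0.3, 0.1]
opening: 0.006
gripper_force: 0.0
```

```bash
python3 c.py -80,0,228 -16,0,241; python3 -c "
from h import *
d=cam('scene');cv2.imwrite('pics/s1.png',cv2.resize(d['pixels'][120:330,230:420],None,fx=2.8,fy=2.8))"
```

```text
t 2.3 cab x,y,z mm [-112.7   -0.4  223.3] toolyaw 4.623362733806137 F [0.1 0.3 0.1] op 0.005597054440202596
-80,0,228 -> d [ 0.0327 -0.0005 -0.005 ]
-16,0,241 -> d [ 0.0966 -0.0006 -0.0185]
```

View pics/s1.png

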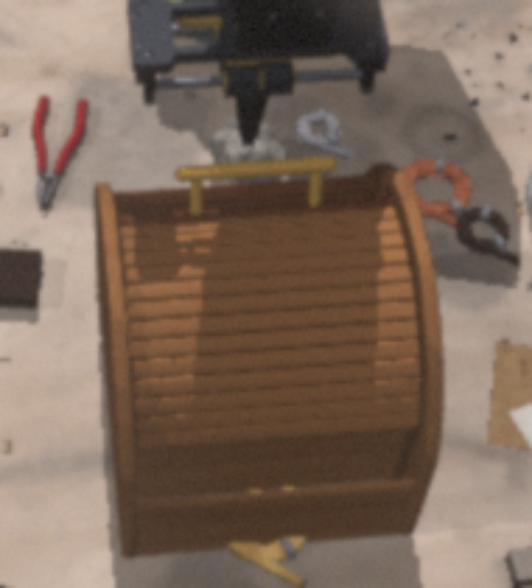

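The fingers, in the crop at about (250,135), hang closed in front of the bar and between its posts. Next I push the bar back.

Scaled: 0.094 m is 4.7, -0.013 m is -0.65.

Request:
shift_gripper(deltas=[[[1, 0, 0, 0, 0], [1.75, 0, -0.1, 0, 0], [2.5, 0, -0.3, 0, 0], [3.25, 0, -0.5, 0, 0], [4, 0, -0.6, 0, 0], [4.7, 0, -0.65, 0, 0], [5.5, 0, -0.65, 0, 0], [6.25, 0, -0.55, 0, 0]]])

```text
time_s: 3.35
tcp_pos: [0.5568, -0.0079, 0.2375]
tool_rot: [[0.996, 0.084, -0.002], [0.084, -0.996, 0.001], [-0.002, -0.001, -1.0]]
contact_force: [-2.1, 1.2, -1.3]
opening: 0.003
gripper_force: 1.4
```

```bash
python3 c.py 38,0,231 75,0,212 96,0,195 106,0,184.5
```

```text
t 3.35 cab x,y,z mm [ 15.4   1.1 237.5] toolyaw 4.8000615356685445 F [-2.1  1.2 -1.3] op 0.00292737690850098
38,0,231 -> d [0.0226 0.0011 0.0065]
75,0,212 -> d [0.0597 0.0012 0.0254]
96,0,195 -> d [0.0807 0.0013 0.0424]
106,0,184.5 -> d [0.0907 0.0013 0.0528]
```

Scaled: 0.084 m is 4.2, 0.079 m is 3.95.

Request:
shift_gripper(deltas=[[[0.6, 0, 0.15, 0, 0], [1.15, 0, 0.35, 0, 0], [1.8, 0, 0.65, 0, 0], [2.4, 0, 1, 0, 0], [3, 0, 1.35, 0, 0], [3.5, 0, 1.75, 0, 0], [3.95, 0, 2.15, 0, 0], [4.2, 0, 2.4, 0, 0]]])

```text
time_s: 4.35
tcp_pos: [0.6391, -0.0015, 0.1896]
tool_rot: [[0.996, 0.084, -0.005], [0.084, -0.997, -0.0], [-0.005, -0.0, -1.0]]
contact_force: [-17.9, 1.7, 15.4]
opening: 0.008
gripper_force: 9.6
```

```bash
python3 c.py 106,0,184.5; python3 -c "
from h import *
d=cam('scene');cv2.imwrite('pics/s2.png',cv2.resize(d['pixels'][120:330,230:420],None,fx=2.8,fy=2.8))"
```

```text
t 4.35 cab x,y,z mm [ 97.9   0.7 189.6] toolyaw 4.792639599748512 F [-17.9   1.7  15.4] op 0.008023225225484895
106,0,184.5 -> d [0.0082 0.0007 0.0051]
```

View pics/s2.png

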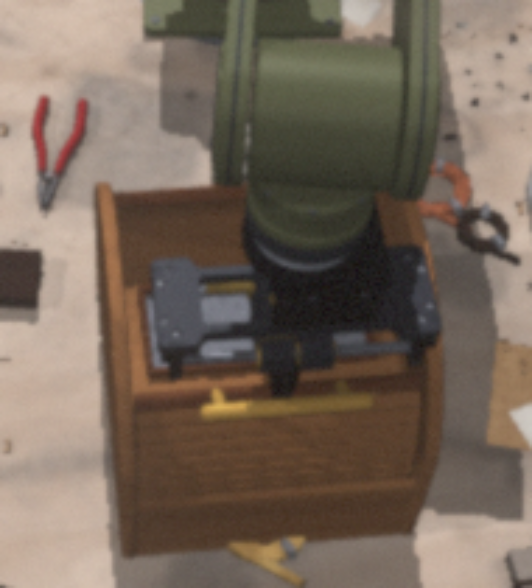

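The tambour is rolled fully back, with the bar at crop (285,405), and the tray area is open. Next I retreat and turn towards the block.

Request:
shift_gripper(deltas=[[[-1.5, 0, 0, 0, 0], [-2, 0, -2.5, 0, 0], [-3.5, 0, -5, 0, 0], [-5, 1, -6.5, -2.5, 0.2], [-6.5, 3, -6.5, -5, 0.5], [-8, 6, -6.5, -7.5, 0.9], [-9.5, 8.5, -6.5, -10, 0.9], [-11, 11, -6.5, -12.5, 0.9]]])

```text
time_s: 5.4
tcp_pos: [0.4465, -0.2281, 0.3223]
tool_rot: [[0.598, 0.801, 0.005], [0.801, -0.598, -0.004], [-0.001, 0.006, -1.0]]
contact_force: [0.5, -0.3, 0.2]
opening: 0.476
gripper_force: 0.0
```

```bash
cat > w.py <<'E'
from h import *
import sys
s=robot.observe(); R=np.array(s['tool_rot']); p=np.array(s['tcp_pos'])
print('t',s['time_s'],np.round(p,4),'yaw',np.degrees(np.arctan2(R[1,0],R[0,0])),'F',np.round(s['contact_force'],1),'op',s['opening'],'j6',s['joints'][5])
for t in sys.argv[1:]:
    w=np.array([float(v)/1000 for v in t.split(',')]); print(t,'-> d',np.round(R.T@(w-p),4))
E
python3 w.py 412.7,-267.4,150
python3 -c "
from h import *
d=cam('top');np.save('pics/d.npy',d['pixels']);cv2.imwrite('pics/t2.png',cv2.resize(d['pixels'][105:275,150:310],None,fx=3.5,fy=3.5))"
```

```text
t 5.4 [ 0.4465 -0.2281  0.3223] yaw 53.259107787849985 F [ 0.5 -0.3  0.2] op 0.47599938807995457 j6 3.576122918764462
412.7,-267.4,150 -> d [-0.0516 -0.0047  0.1723]
```

View pics/t2.png

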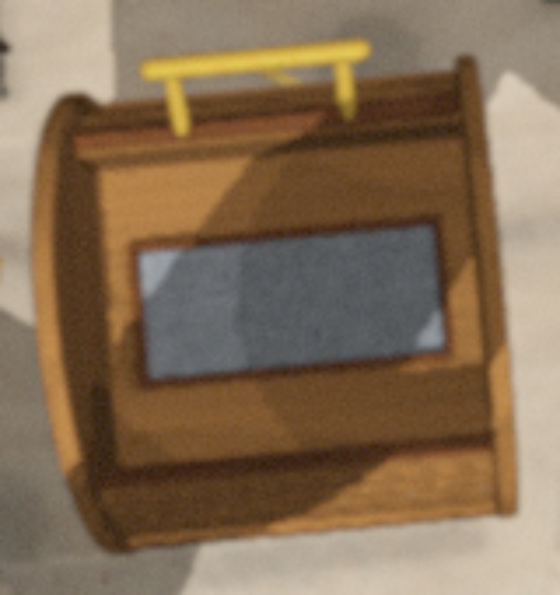

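The top view shows the open tray, its grey floor at crop corners (138,253), (436,224), (446,350) and (150,380), with the bar fully back. I'll measure the floor by colour mask and go on to the block.

```bash
python3 - <<'E'
from m import *
b=cam('top'); h=cv2.cvtColor(b['pixels'],cv2.COLOR_BGR2HSV)
m=(h[...,0]>90)&(h[...,0]<125)&(h[...,1]>20); m[:160]=0;m[225:]=0;m[:,:180]=0;m[:,290:]=0
m=big(m,(233,191)); ys,xs=np.nonzero(m); r=cv2.minAreaRect(np.c_[xs,ys].astype(np.float32)); print(r,m.sum())
P=np.array([ray(b,u,v,.118) for u,v in cv2.boxPoints(r)]); print(np.round(P,4),P.mean(0))
print('centroid',ray(b,xs.mean(),ys.mean(),.118))
e=P-np.roll(P,1,0); print([ (round(np.linalg.norm(x),4),round(np.degrees(np.arctan2(x[1],x[0])),2)) for x in e])
# block again: edges
m=np.zeros(h.shape[:2],bool); m[225:275,305:400]=(h[225:275,305:400,2]<90)
m=big(m,(353,250)); ys,xs=np.nonzero(m); r=cv2.minAreaRect(np.c_[xs,ys].astype(np.float32)); P=np.array([ray(b,u,v,.018) for u,v in cv2.boxPoints(r)]); print('block',r,P.mean(0),ray(b,xs.mean(),ys.mean(),.018)); e=P-np.roll(P,1,0); print([ (round(np.linalg.norm(x),4),round(np.degrees(np.arctan2(x[1],x[0])),2)) for x in e])
E
```

```text
((225.30003356933594, 193.8999786376953), (6.324554920196533, 5.692099571228027), 71.56504821777344) 13
[[ 5.320e-01  1.110e-02  1.180e-01]
 [ 5.358e-01  3.000e-04  1.180e-01]
 [ 5.237e-01 -3.900e-03  1.180e-01]
 [ 5.200e-01  6.800e-03  1.180e-01]] [0.52789004 0.00356922 0.118     ]
centroid [0.5278512  0.00231979 0.118     ]
[(np.float64(0.0127), np.float64(19.27)), (np.float64(0.0114), np.float64(-71.0)), (np.float64(0.0127), np.float64(-160.78)), (np.float64(0.0114), np.float64(108.99))]
block ((335.69091796875, 244.18983459472656), (31.257822036743164, 66.9479751586914), 34.215702056884766) [ 0.42738361 -0.22987104  0.018     ] [ 0.41663031 -0.23606968  0.018     ]
[(np.float64(0.0685), np.float64(56.38)), (np.float64(0.1484), np.float64(-33.98)), (np.float64(0.069), np.float64(-123.95)), (np.float64(0.148), np.float64(145.84))]
```

Request:
shift_gripper(deltas=[[[0, 0, 0, -2.5, 0.9], [0, 0, 0, -5, 0.9], [-1.25, 0, 0, -7.5, 0.9], [-2.6, -0.25, 0, -8.575, 0.9], [-2.6, -0.25, 1.5, -8.575, 0.9], [-2.6, -0.25, 3, -8.575, 0.9], [-2.6, -0.25, 3, -8.575, 0.9]]])

```text
time_s: 6.38
tcp_pos: [0.4108, -0.2633, 0.2588]
tool_rot: [[0.048, 0.999, -0.002], [0.999, -0.048, 0.001], [0.001, -0.002, -1.0]]
contact_force: [0.6, 0.7, 0.2]
opening: 0.9
gripper_force: 0.0
```

```bash
python3 w.py
python3 - <<'E'
from h import *
s=robot.observe(); d=robot.get_image('wrist'); cv2.imwrite('pics/w1.png',d['pixels'])
print(np.round(d['tool_from_camera'],3).tolist(),d['intrinsics'][0][0])
E
```

```text
t 6.375 [ 0.4108 -0.2633  0.2588] yaw 87.23234310958627 F [0.6 0.7 0.2] op 0.8999566039899355 j6 -36.18296343446084
[[0.0, -0.967, -0.257, 0.073], [1.0, 0.0, -0.001, -0.001], [0.001, -0.257, 0.967, -0.17], [0.0, 0.0, 0.0, 1.0]] 299.2008617446061
```

View pics/w1.png

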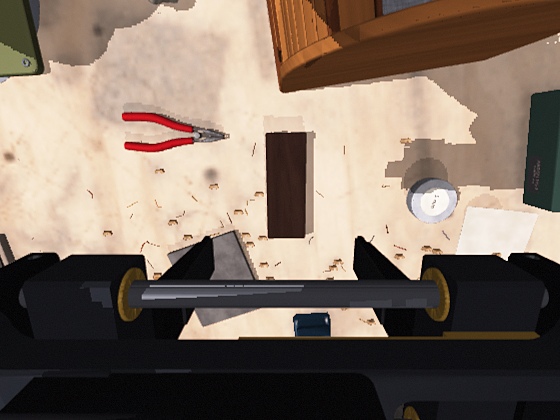

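The wrist view shows the walnut block at (287,185), near vertical with no turn to speak of, and the tin at (432,200). I'll measure the block here, and the tray from the saved top picture.

```bash
python3 - <<'E'
from m import *
def edges(P):
    e=P-np.roll(P,1,0); return [(round(float(np.linalg.norm(x)),4),round(float(np.degrees(np.arctan2(x[1],x[0]))),2)) for x in e]
b=cam('top'); px=np.load('pics/d.npy')
c=np.array([[138,253],[436,224],[446,350],[150,380]])/3.5+[150,105]-.36
Q=np.array([ray(b,u,v,.118) for u,v in c]); print('hand',Q.mean(0),edges(Q))
g=px.astype(int); m=(g[...,0]+4>=g[...,2]); m[:160]=0;m[225:]=0;m[:,:180]=0;m[:,290:]=0
m=big(m,(233,191)); ys,xs=np.nonzero(m); r=cv2.minAreaRect(np.c_[xs,ys].astype(np.float32)); P=np.array([ray(b,u,v,.118) for u,v in cv2.boxPoints(r)]); print(m.sum(),r,'centre',P.mean(0),edges(P),'centroid',ray(b,xs.mean(),ys.mean(),.118))
s=robot.observe(); d=robot.get_image('wrist'); T=np.eye(4);T[:3,:3]=s['tool_rot'];T[:3,3]=s['tcp_pos']; T=T@np.array(d['tool_from_camera'])
h=cv2.cvtColor(d['pixels'],cv2.COLOR_BGR2HSV); m=np.zeros(h.shape[:2],bool); m[120:250,250:330]=h[120:250,250:330,2]<110
m=big(m,(287,185)); ys,xs=np.nonzero(m); r=cv2.minAreaRect(np.c_[xs,ys].astype(np.float32))
def wr(u,v,z):
    q=T[:3,:3]@np.linalg.inv(d['intrinsics'])@[u,v,1]; return T[:3,3]+q*(z-T[2,3])/q[2]
P=np.array([wr(u,v,.018) for u,v in cv2.boxPoints(r)]); print(r,'block',P.mean(0),edges(P)); print('tin',wr(433,198,.022))
E
```

```text
hand [ 0.53422541 -0.0121776   0.118     ] [(0.0733, 6.54), (0.1717, -83.96), (0.0726, -174.96), (0.1698, 96.28)]
2943 ((232.75820922851562, 190.8401641845703), (35.671077728271484, 84.10771179199219), 84.80557250976562) centre [ 0.53424309 -0.01126508  0.118     ] [(0.0718, 6.34), (0.1689, -84.32), (0.0718, -174.3), (0.1681, 95.68)] centroid [ 0.53395053 -0.01120804  0.118     ]
((284.0, 183.0), (106.0, 40.0), 90.0) block [ 0.4124836  -0.26434873  0.018     ] [(0.1497, 86.32), (0.0534, -2.73), (0.1497, -91.7), (0.0585, 177.24)]
tin [ 0.62021907 -0.29140538  0.022     ]
```

Scaled: 0.235 m is 11.75, 0.22 m is 11.

Request:
shift_gripper(deltas=[[[-0.075, 0.075, 2.5, 0, 0.9], [-0.075, 0.075, 5, 0, 0.9], [-0.075, 0.075, 7.5, 0, 0.9], [-0.075, 0.075, 9.5, 0, 0.9], [-0.075, 0.075, 11, 0, 0.9], [-0.075, 0.075, 11.75, 0, 0.9], [-0.075, 0.075, 11.75, 0, 0.9]]])

```text
time_s: 7.4
tcp_pos: [0.4129, -0.2657, 0.026]
tool_rot: [[0.048, 0.999, 0.0], [0.999, -0.048, -0.0], [-0.0, 0.0, -1.0]]
contact_force: [0.3, -0.0, 0.2]
opening: 0.901
gripper_force: 0.0
```

```bash
python3 w.py 412.5,-265,9
```

```text
t 7.4 [ 0.4129 -0.2657  0.026 ] yaw 87.26758386195208 F [ 0.3 -0.   0.2] op 0.9009661253896447 j6 -36.29096079175304
412.5,-265,9 -> d [ 0.0007 -0.0005  0.017 ]
```

Scaled: 0.017 m is 0.85, 0.01 m is 0.5.

Request:
shift_gripper(deltas=[[[0.025, 0, 0.5, 0, 0.9], [0.025, 0, 0.85, 0, 0.9], [0.025, 0, 0.85, 0, 0.7], [0.025, 0, 0.85, 0, 0.3], [0.025, 0, 0.85, 0, 0.3], [0.025, 0, 0.85, 0, 0.3]]], squeeze=40)

```text
time_s: 8.15
tcp_pos: [0.4128, -0.2651, 0.0089]
tool_rot: [[0.048, 0.999, 0.001], [0.999, -0.048, -0.0], [-0.0, 0.001, -1.0]]
contact_force: [1.5, 0.4, 1.0]
opening: 0.575
gripper_force: 40.0
```

Request:
shift_gripper(deltas=[[[0, 0, 0, 0, 0.3], [0, 0, -0.5, 0, 0.3], [0, 0, -1.5, 0, 0.3], [0, 0, -2.5, 0, 0.3], [0, 0, -2.5, 0, 0.3]]])

```text
time_s: 8.78
tcp_pos: [0.4136, -0.2658, 0.0605]
tool_rot: [[0.048, 0.999, 0.003], [0.999, -0.048, -0.002], [-0.002, 0.003, -1.0]]
contact_force: [-0.0, -0.4, -1.9]
opening: 0.575
gripper_force: 40.0
```

Request:
shift_gripper(deltas=[[[0, 0, -2.5, 0, 0.3], [0, 0, -5, 0, 0.3], [0, 0, -7.5, 0, 0.3], [0, 0, -10, 0, 0.3], [0, 0, -12, 0, 0.3], [1.5, 0.6, -12, 0, 0.3], [3, 1.25, -12, 0, 0.3]]])

```text
time_s: 9.65
tcp_pos: [0.4404, -0.2057, 0.2981]
tool_rot: [[0.049, 0.999, -0.0], [0.999, -0.049, 0.0], [0.0, -0.0, -1.0]]
contact_force: [0.3, 0.4, -2.2]
opening: 0.577
gripper_force: 40.0
```

Request:
shift_gripper(deltas=[[[2, 0.85, 0, -1, 0.3], [4, 1.65, 0, -2.1, 0.3], [6, 2.5, 0, -2.1, 0.3], [8, 3.35, 0, -2.1, 0.3], [10, 4.15, 0, -2.1, 0.3], [10, 4.15, 0, -2.1, 0.3], [10, 4.15, 0, -2.1, 0.3]]])

```text
time_s: 10.52
tcp_pos: [0.5323, -0.0106, 0.2974]
tool_rot: [[-0.099, 0.995, -0.002], [0.995, 0.099, -0.0], [-0.0, -0.002, -1.0]]
contact_force: [0.6, -0.0, -2.5]
opening: 0.577
gripper_force: 40.0
```

```bash
python3 w.py 534.2,-11.3,200
python3 - <<'E'
from h import *
d=robot.get_image('wrist'); cv2.imwrite('pics/w2.png',d['pixels'])
E
```

```text
t 10.525 [ 0.5323 -0.0106  0.2974] yaw 95.68502952518939 F [ 0.6 -0.  -2.5] op 0.5767136693404322 j6 -12.585573648211977
534.2,-11.3,200 -> d [-0.0009  0.002   0.0974]
```

View pics/w2.png

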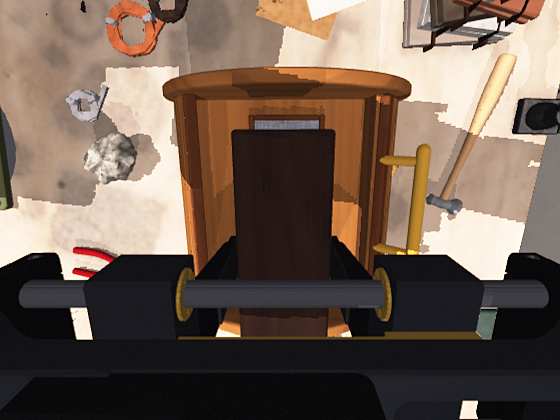

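The wrist view shows the block held straight along the tray, whose far end peeks out at about (254–321,120). I'll check that end against my tray estimate.

```bash
python3 - <<'E'
from h import *
s=robot.observe(); d=robot.get_image('wrist'); T=np.eye(4);T[:3,:3]=s['tool_rot'];T[:3,3]=s['tcp_pos']; T=T@np.array(d['tool_from_camera'])
g=d['pixels'].astype(int)
for v in (122,125): 
    x=np.nonzero(g[v,240:340,0]+6>=g[v,240:340,2])[0]+240; print(v,x.min(),x.max())
    for u in (x.min(),x.max(),(x.min()+x.max())/2):
        q=T[:3,:3]@np.linalg.inv(d['intrinsics'])@[u,v,1]; w=T[:3,3]+q*(.118-T[2,3])/q[2]
        a=np.radians(5.6); e=w[:2]-[.5342,-.0113]; print(np.round(1000*np.array([e@[np.cos(a),np.sin(a)],e@[-np.sin(a),np.cos(a)]]),1))
q=g[:,288]; print([v for v in range(105,130) if q[v,0]+6>=q[v,2]][:1])
E
```

```text
122 255 318
[-34.7  84. ]
[35.9 84.1]
[ 0.6 84. ]
125 255 317
[-34.7  80.8]
[34.8 80.8]
[ 0.1 80.8]
[120]
```

The tray estimate agrees to within about 1 mm, so I lower the block.

Request:
shift_gripper(deltas=[[[0, 0.1, 1.5, 0, 0.3], [0, 0.1, 3, 0, 0.3], [0, 0.1, 4.5, 0, 0.3], [0, 0.1, 5.75, 0, 0.3], [0, 0.1, 6.75, 0, 0.3], [0, 0.1, 7.4, 0, 0.3], [0, 0.1, 7.8, 0, 0.3], [0, 0.1, 7.8, 0, 0.3]]])

```text
time_s: 11.62
tcp_pos: [0.5347, -0.0103, 0.1425]
tool_rot: [[-0.099, 0.995, -0.0], [0.995, 0.099, 0.0], [0.0, -0.0, -1.0]]
contact_force: [-0.0, 0.3, -2.4]
opening: 0.577
gripper_force: 40.0
```

```bash
python3 w.py 534.2,-11,129
```

```text
t 11.625 [ 0.5347 -0.0103  0.1425] yaw 95.658878818916 F [-0.   0.3 -2.4] op 0.577206668173835 j6 -12.513251151895496
534.2,-11,129 -> d [-0.0007 -0.0006  0.0135]
```

Scaled: 0.013 m is 0.65, 0.01 m is 0.5.

Request:
shift_gripper(deltas=[[[-0.025, -0.025, 0.3, 0, 0.3], [-0.025, -0.025, 0.5, 0, 0.3], [-0.025, -0.025, 0.65, 0, 0.3], [-0.025, -0.025, 0.65, 0, 0.3]]])

```text
time_s: 12.12
tcp_pos: [0.5341, -0.0107, 0.1293]
tool_rot: [[-0.099, 0.995, -0.001], [0.995, 0.099, 0.0], [0.0, -0.001, -1.0]]
contact_force: [-0.6, 0.5, -2.3]
opening: 0.575
gripper_force: 40.0
```

Scaled: 0.0015 m is 0.075, 0.001 m is 0.05.

Request:
shift_gripper(deltas=[[[0, 0, 0.05, 0, 0.3], [0, 0, 0.075, 0, 0.3], [0, 0, 0.075, 0, 0.3]]])

```text
time_s: 12.5
tcp_pos: [0.5344, -0.0108, 0.1282]
tool_rot: [[-0.099, 0.995, 0.0], [0.995, 0.099, 0.0], [0.0, 0.0, -1.0]]
contact_force: [-0.5, -0.3, -2.6]
opening: 0.576
gripper_force: 40.0
```

```bash
python3 w.py
```

```text
t 12.5 [ 0.5344 -0.0108  0.1282] yaw 95.66518691970325 F [-0.5 -0.3 -2.6] op 0.5756395832766915 j6 -12.576340844733558
```

Request:
shift_gripper(deltas=[[[0, 0, 0, 0, 0.62], [0, 0, 0, 0, 0.7], [0, 0, 0, 0, 0.7], [0, 0, -0.5, 0, 0.7], [0, 0, -1.5, 0, 0.7], [0, 0, -3.5, 0, 0.7], [0, 0, -6.5, 0, 0.7], [0, 0, -9, 0, 0.7]]])

```text
time_s: 13.5
tcp_pos: [0.5346, -0.0108, 0.3126]
tool_rot: [[-0.099, 0.995, 0.004], [0.995, 0.099, -0.0], [-0.001, 0.004, -1.0]]
contact_force: [1.2, -1.1, -0.0]
opening: 0.697
gripper_force: 0.0
```

```bash
python3 w.py
python3 - <<'E'
from h import *
d=robot.get_image('wrist'); cv2.imwrite('pics/w3.png',d['pixels'])
E
```

```text
t 13.5 [ 0.5346 -0.0108  0.3126] yaw 95.6659600196378 F [ 1.2 -1.1 -0. ] op 0.6969698741580964 j6 -12.574810695467022
```

View pics/w3.png

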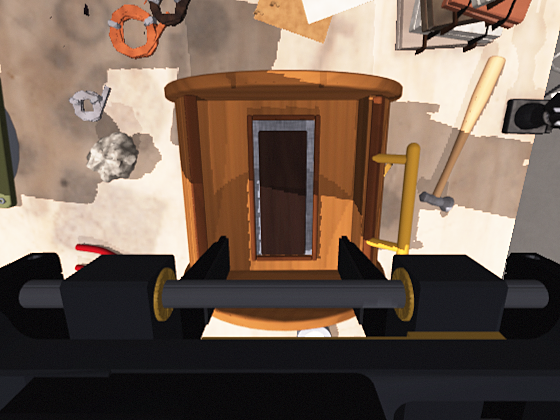

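The block lies flat between the rails, at (283,190). Now I close the fingers, turn them, and go behind the bar.

```bash
sed -i 's/^O=.*/O=np.array([.5342,-.0110]); yaw=np.radians(5.6)/' c.py
```

Request:
shift_gripper(deltas=[[[0, 0, 0, 2.5, 0], [0, 0, 0, 5, 0], [0, 1, 0, 7.5, 0], [0, 2, 0, 10, 0], [0, 3, 0, 12.5, 0], [0, 4.5, 0, 15, 0], [0, 6, 0, 17.5, 0], [0, 7.5, 0, 20, 0]]], squeeze=20)

```text
time_s: 14.55
tcp_pos: [0.6847, 0.0041, 0.3099]
tool_rot: [[0.964, 0.264, 0.002], [0.264, -0.964, -0.0], [0.002, 0.001, -1.0]]
contact_force: [0.5, 0.1, 0.6]
opening: 0.006
gripper_force: 0.0
```

Request:
shift_gripper(deltas=[[[0, 0, 0, 2.5, 0], [0, 0, 0, 2.5, 0], [0, 0, 0, 2.5, 0]]])

```text
time_s: 14.92
tcp_pos: [0.6835, 0.004, 0.3091]
tool_rot: [[0.995, 0.101, 0.001], [0.101, -0.995, -0.0], [0.001, 0.0, -1.0]]
contact_force: [0.2, 0.5, 0.1]
opening: 0.006
gripper_force: 0.0
```

```bash
python3 c.py 170,0,300 170,0,187
```

```text
t 14.925 cab x,y,z mm [150.1   0.4 309.1] toolyaw 5.804010378659293 F [0.2 0.5 0.1] op 0.006337977530567122
170,0,300 -> d [0.0199 0.0005 0.0091]
170,0,187 -> d [0.0198 0.0004 0.1221]
```

Request:
shift_gripper(deltas=[[[1, 0, 0.5, 0, 0], [1, 0, 2.5, 0, 0], [1, 0, 4.5, 0, 0], [1, 0, 6.1, 0, 0], [1, 0, 6.1, 0, 0]]])

```text
time_s: 15.55
tcp_pos: [0.7012, 0.0061, 0.1827]
tool_rot: [[0.995, 0.1, -0.007], [0.1, -0.995, 0.0], [-0.006, -0.001, -1.0]]
contact_force: [0.6, 0.4, 1.7]
opening: 0.005
gripper_force: 0.0
```

```bash
python3 c.py 137,0,186 128,0,195 107,0,212 70,0,231 16,0,241; python3 -c "
from h import *
d=cam('scene');cv2.imwrite('pics/s3.png',cv2.resize(d['pixels'][120:330,230:420],None,fx=2.8,fy=2.8))"
```

```text
t 15.55 cab x,y,z mm [167.9   0.7 182.7] toolyaw 5.741802645369449 F [0.6 0.4 1.7] op 0.004780719383009884
137,0,186 -> d [-0.0309  0.0006 -0.0031]
128,0,195 -> d [-0.0399  0.0006 -0.0121]
107,0,212 -> d [-0.0611  0.0005 -0.0289]
70,0,231 -> d [-0.0982  0.0004 -0.0477]
16,0,241 -> d [-0.1522  0.0003 -0.0574]
```

View pics/s3.png

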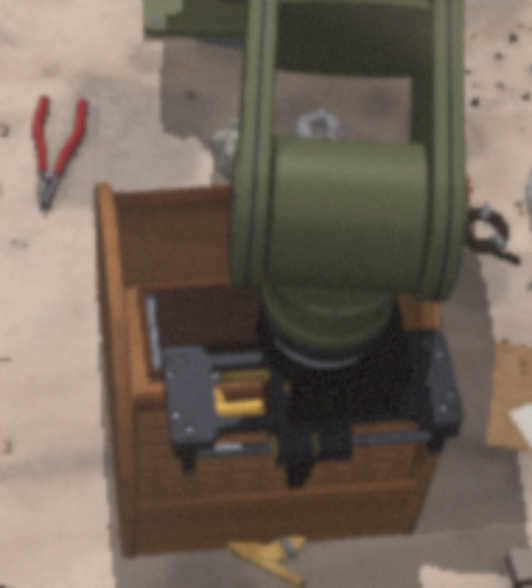

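The fingers, at crop (295,470), are behind the bar at (240,405). Now I push forward to shut.

Request:
shift_gripper(deltas=[[[-1, 0, 0, 0, 0], [-1.65, 0, 0, 0, 0], [-2.1, 0, -0.35, 0, 0], [-2.6, 0, -0.8, 0, 0], [-3.15, 0, -1.2, 0, 0], [-3.75, 0, -1.55, 0, 0], [-4.4, 0, -1.9, 0, 0], [-5, 0, -2.15, 0, 0]]])

```text
time_s: 16.6
tcp_pos: [0.6093, -0.0039, 0.2371]
tool_rot: [[0.995, 0.099, 0.019], [0.099, -0.995, -0.001], [0.019, 0.002, -1.0]]
contact_force: [8.7, 0.3, 6.7]
opening: 0.004
gripper_force: 4.5
```

```bash
python3 c.py 16,0,241 -38,0,231 -75,0,212 -96,0,197
```

```text
t 16.6 cab x,y,z mm [ 75.5  -0.3 237.1] toolyaw 5.693434529126269 F [8.7 0.3 6.7] op 0.004499746809332785
16,0,241 -> d [-0.0594 -0.0004 -0.0051]
-38,0,231 -> d [-0.1136 -0.0005  0.0039]
-75,0,212 -> d [-0.1509 -0.0006  0.0222]
-96,0,197 -> d [-0.1722 -0.0006  0.0368]
```

Scaled: -0.14 m is -7, -0.127 m is -6.35.

Request:
shift_gripper(deltas=[[[-0.85, 0, -0.3, 0, 0], [-1.75, 0, -0.5, 0, 0], [-2.7, 0, -0.55, 0, 0], [-3.6, 0, -0.5, 0, 0], [-4.5, 0, -0.3, 0, 0], [-5.4, 0, -0.05, 0, 0], [-6.35, 0, 0.35, 0, 0], [-7, 0, 0.75, 0, 0]]])

```text
time_s: 17.6
tcp_pos: [0.4659, -0.0179, 0.217]
tool_rot: [[0.995, 0.099, 0.007], [0.099, -0.995, -0.001], [0.007, 0.002, -1.0]]
contact_force: [3.2, 0.4, 3.5]
opening: 0.007
gripper_force: 1.7
```

```bash
python3 c.py -75,0,212 -96,0,197
```

```text
t 17.6 cab x,y,z mm [-6.86e+01 -2.00e-01  2.17e+02] toolyaw 5.681435372157889 F [3.2 0.4 3.5] op 0.006769500248914412
-75,0,212 -> d [-0.0064 -0.0002  0.0049]
-96,0,197 -> d [-0.0275 -0.0003  0.0198]
```

Scaled: -0.026 m is -1.3, -0.021 m is -1.05.

Request:
shift_gripper(deltas=[[[-0.4, 0, 0.3, 0, 0], [-0.75, 0, 0.6, 0, 0], [-1.05, 0, 0.8, 0, 0], [-1.3, 0, 1, 0, 0], [-1.3, 0, 1, 0, 0]]])

```text
time_s: 18.23
tcp_pos: [0.4417, -0.02, 0.1953]
tool_rot: [[0.995, 0.099, 0.009], [0.099, -0.995, 0.001], [0.009, 0.0, -1.0]]
contact_force: [12.0, 0.4, 0.5]
opening: 0.003
gripper_force: 6.0
```

```bash
python3 c.py
```

```text
t 18.225 cab x,y,z mm [-92.9   0.  195.3] toolyaw 5.656181746204272 F [12.   0.4  0.5] op 0.003426891935964733
```

Force is rising as the stop nears, so I press on gently.

Scaled: -0.003 m is -0.15, 0.001 m is 0.05.

Request:
shift_gripper(deltas=[[[-0.15, 0, 0.05, 0, 0], [-0.15, 0, 0.05, 0, 0]]])

```text
time_s: 18.48
tcp_pos: [0.4416, -0.0201, 0.1954]
tool_rot: [[0.995, 0.098, 0.017], [0.098, -0.995, 0.001], [0.017, 0.0, -1.0]]
contact_force: [20.1, 1.9, -2.1]
opening: 0.007
gripper_force: 10.4
```

```bash
python3 c.py
```

```text
t 18.475 cab x,y,z mm [-93.   -0.  195.4] toolyaw 5.6522504865428145 F [20.1  1.9 -2.1] op 0.006527767137432442
```

Request:
shift_gripper(deltas=[[[-0.15, 0, 0.05, 0, 0], [-0.15, 0, 0.05, 0, 0]]])

```text
time_s: 18.73
tcp_pos: [0.4415, -0.0201, 0.1955]
tool_rot: [[0.995, 0.098, 0.026], [0.098, -0.995, 0.002], [0.026, 0.001, -1.0]]
contact_force: [29.5, 3.6, -3.0]
opening: 0.003
gripper_force: 15.0
```

```bash
python3 c.py
```

```text
t 18.725 cab x,y,z mm [-93.1  -0.  195.5] toolyaw 5.646946706275266 F [29.5  3.6 -3. ] op 0.0032000731429683185
```

It won't move any further under 30 N, so it is at the stop. I back off, rise clear and check.

Request:
shift_gripper(deltas=[[[0.6, 0, -0.2, 0, 0], [1, 0, -1, 0, 0], [1, 0, -3, 0, 0], [1, 0, -6, 0, 0], [-1.5, 2, -7, 0, 0], [-3, 4.5, -7, 0, 0], [-4, 7, -7, 0, 0], [-5, 9.5, -7, 0, 0]]])

```text
time_s: 19.73
tcp_pos: [0.3507, -0.221, 0.3326]
tool_rot: [[0.995, 0.099, -0.001], [0.099, -0.995, 0.0], [-0.001, -0.0, -1.0]]
contact_force: [1.0, -0.7, -0.5]
opening: 0.006
gripper_force: 0.0
```

Request:
shift_gripper(deltas=[[[-1.5, 2.5, 0, 0, 0], [-3, 5, 0, 0, 0], [-5, 7.5, 0, 0, 0], [-5, 10, 0, 0, 0], [-5, 10, 0, 0, 0]]])

```text
time_s: 20.35
tcp_pos: [0.2711, -0.4304, 0.3305]
tool_rot: [[0.995, 0.095, -0.003], [0.095, -0.995, 0.004], [-0.002, -0.005, -1.0]]
contact_force: [-1.0, -0.4, -0.0]
opening: 0.004
gripper_force: 0.0
```

```bash
python3 - <<'E'
from m import *
b=cam('top');a=cam('scene')
o=np.array([.5342,-.011]);t=np.radians(5.6);ex=np.array([np.cos(t),np.sin(t)])
for q in (0,.03,.06): w=np.r_[o-.158*np.cos(np.pi/4+q)*ex,.095+.158*np.sin(np.pi/4+q)]; print(q,proj(b,w)[0],proj(a,w)[0])
try: print(bar(b,(230,225))[1])
except Exception as e: print(e)
print('tin',ray(b,367,158,.022))
cv2.imwrite('pics/f.png',np.hstack([cv2.resize(b['pixels'][100:290,140:400],None,fx=1.7,fy=1.7),cv2.resize(a['pixels'][140:330,170:395],None,fx=1.55,fy=1.7)])[:600,:800])
E
```

```text
0 [232.39736174 248.06496021] [316.02164016 170.17129019]
0.03 [232.03664284 246.21654137] [316.30943611 170.35952646]
0.06 [231.67500049 244.29714594] [316.60237862 170.61420564]
((232.4211883544922, 242.90469360351562), (16.429563522338867, 66.36994934082031), 84.0938491821289)
tin [ 0.61915667 -0.2987157   0.022     ]
```

View pics/f.png

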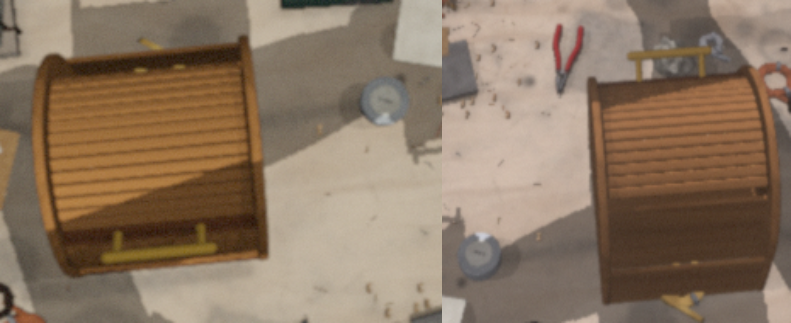

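The tambour is shut: the bar is at crop (160,254), or (234,249) in the full image, which matches q = 0. The tin, at crop (384,100), is where it was.

```bash
python3 -c "
from bench import robot
print(robot.finish_job())"
```

```text
the job is handed in; nothing more can be done
None
```

I rolled the tambour up, laid the walnut block flat in the tray and let go of it, then shut the tambour to its stop; the tin was not moved, and I handed the job in at about 20 s.

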